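# Stand up the fallen bottle and fill the divided crate

### The arm

A 7-joint arm with a two-finger parallel gripper is mounted at the origin on a cart in front of the work surface, level with it; the furniture and walls round the work are solid. World frame = base frame: x ahead of the robot, y to its left, z up, the work surface at z = 0. Lengths are in m, angles in rad, forces in N, time in s.
With the tool pointing down it reaches from about 0.425 to 0.925 m from the base axis. Payload 6.8 kg.
Tool frame: the origin (TCP) lies midway between the tips of the shut fingers; the grasp point (between the pads) lies 19 mm behind it (ctrl.hold_point_z is the distance from the TCP to the grasp point, in m); z points along the fingers, y is the line along which they close (so a half turn about z gives the same grasp; the last joint's range is limited). The gripper opens to 85 mm and grips with 20 to 120 N. Pads are 22 mm wide; open, the fingers measure 114 mm over their backs; the gripper's body (76 mm by 85 mm) begins 54 mm behind the grasp point. The pads swing forward as they close: fully open they stand 13 mm farther back than shut.
Start: joints at [1.166, 0.477, 0.022, 1.555, -0.011, 1.109, -0.083], TCP at [0.197, -0.646, 0.231] pointing down, gripper open.
Joint ranges: [-2.96, 2.96], [-0.34, 2.1], [-1.41, 1.46], [0.24, 2.44], [-1.37, 4.51], [0.17, 1.92], [-2.96, 2.96]. Speed limits (rad/s): [2.39, 2.39, 3.14, 3.14, 3.14, 3.14, 3.14].

### API

Orientations are given as a unit quaternion [w, x, y, z].
In Python, from station import ctrl gives the robot as it stands.
- The arm moves only by the shell command python3 -m jog 'ROWS' [OPENING]. ROWS is JSON, a list of rows, each a list of 2 entries, a list of its own where there are three numbers: the shift along the tool's x, y, z in m, then the turn, a rotation vector about the tool's x, y, z in degrees. A call has 1 to 10 rows; each row is the pose to reach, as a shift and turn from the pose commanded when the call began, along the tool's axes at that moment; what a row does not reach only later rows make up. A row lasts 1/8 s, in which the tool goes at most 62.5 mm and 10.7 degrees, less where a joint would pass 70% of its speed; a pose out of reach is approached as far as the arm can. A call with a gripper value outside its range is refused whole. OPENING is the closure, from -1 (fully open) to 1 (shut), set as the call begins (- or left out, the last holds). The fingers move at their own pace and stop on an object; the grip force is fixed at half the most. Time passes only in rows, so rows that repeat a pose let the fingers close. It gives the time, the measured TCP pose, the force, the opening and the grip force at its end, in the units of the state.
- ctrl.state(): the state, without advancing time (a new reading comes with each control period).
- ctrl.snapshot(name): name is "scene" or "top" or "wrist"; returns a dict with "img" (384x512x3 uint8, red, green, blue), "K" (3x3 intrinsics, pixels), "R" (3x3) and "t" (3): a world point X has camera coordinates R X + t; the wrist camera has in their place "T_tool_cam" (4x4, takes a point from camera to tool coordinates, whose origin is the TCP and whose axes are the flange's). Camera axes: x right, y down, z forward; pixel columns grow to the right and rows downward; lengths in m; the calibration is good to about 2 mm. A picture is of the moment at which its call begins: read the wrist's pose just before it. There is no depth.
- ctrl.sign_off(): hands the job in; it is judged then, once.
The state is a dict: "time": time; "joints": joint angles; "joint_vel": joint speeds; "joint_torque": joint torques, N m; "tcp_pos": TCP position; "eef_rot": TCP orientation; "wrist_force": force on the tool from outside, world axes, zero at the start; "moment": the same for the moment, N m; "width": finger opening in m; "gripper_force": force on a finger pad.
Only numpy, scipy, OpenCV 4.12 (cv2) and the standard library are available. Lean on these libraries where they do the work, as an engineer would, in place of code of your own. Each camera call takes 0.05 s, during which the arm holds its last target. There are 200 camera calls.

### The job

Fill the two empty cells of the blue divided crate with the red-capped and the yellow-capped bottle, one to a cell and standing upright on the cell's floor pad. The yellow-capped bottle lies on its side: first stand it up on the bench and let go of it, then take it again and put it in. Set the bottles down rather than dropping them, and leave the grey-capped bottles and the other things where they are.

Things in the scene. Friction and masses are not known exactly. Their poses are not given: they have to be found in the camera images.
- bottle_crate: blue divided bottle crate, fixed to the bench, 135 x 199 x 75 mm (own x, y, z; walls 4 mm, floor 4 mm), 2 cells along its x by 3 along its y, each about 61 x 61 mm inside; cell centres at x = -33 or +33 mm and y = -65, 0 or +65 mm; dividers as high as the walls. Black carrying handles on its two end walls stand out to y = +-110 mm. Origin: centre of its underside; z up
- pad_0: black rubber disc, 52 mm across and 4 mm thick, fixed on the floor at the centre of an empty cell of the crate. Origin: centre of its underside, 4 mm above the bench; a bottle in this cell stands on it, its base 8 mm above the bench
- pad_1: black rubber disc, 52 mm across and 4 mm thick, fixed on the floor at the centre of an empty cell of the crate. Origin: centre of its underside, 4 mm above the bench; a bottle in this cell stands on it, its base 8 mm above the bench
- yellow_bottle: square white bottle with a round yellow screw cap and yellow label band; it starts lying on its side on the bench. Body 38 x 38 mm and 76 mm tall, a short neck, cap 28 mm diameter from 82 to 108 mm above the base; 108 mm tall in all, about 120 g. Origin: centre of its base; own z runs from base to cap
- yellow_bottle_mid (a point): centre of the yellow-capped bottle's square body, 38 mm from its base
- yellow_bottle_cap (a point): centre of the yellow cap, 95 mm above the base
- red_bottle: square white bottle with a round red screw cap and red label band; it starts standing on the bench. Body 38 x 38 mm and 76 mm tall, a short neck, cap 28 mm diameter from 82 to 108 mm above the base; 108 mm tall in all, about 120 g. Origin: centre of its base; own z runs from base to cap
- red_bottle_cap (a point): centre of the red cap, 95 mm above the base
- stored_0: square white bottle with a round grey screw cap and grey label band; it starts standing in a cell of the crate, without a pad, and stays there. Body 38 x 38 mm and 76 mm tall, a short neck, cap 28 mm diameter from 82 to 108 mm above the base; 108 mm tall in all, about 120 g. Origin: centre of its base; own z runs from base to cap
- stored_1: square white bottle with a round grey screw cap and grey label band; it starts standing in a cell of the crate, without a pad, and stays there. Body 38 x 38 mm and 76 mm tall, a short neck, cap 28 mm diameter from 82 to 108 mm above the base; 108 mm tall in all, about 120 g. Origin: centre of its base; own z runs from base to cap
- stored_2: square white bottle with a round grey screw cap and grey label band; it starts standing in a cell of the crate, without a pad, and stays there. Body 38 x 38 mm and 76 mm tall, a short neck, cap 28 mm diameter from 82 to 108 mm above the base; 108 mm tall in all, about 120 g. Origin: centre of its base; own z runs from base to cap
- stored_3: square white bottle with a round grey screw cap and grey label band; it starts standing in a cell of the crate, without a pad, and stays there. Body 38 x 38 mm and 76 mm tall, a short neck, cap 28 mm diameter from 82 to 108 mm above the base; 108 mm tall in all, about 120 g. Origin: centre of its base; own z runs from base to cap
- seal_tape_2: spool of white sealing tape with blue flanges, 52 x 52 x 17 mm; bystander. Origin: centre of its underside
- nipple_6: hexagonal brass pipe nipple, 25 x 40 x 28 mm, lying; bystander. Origin: centre of its underside
- cap_3: blue plastic screw cap lying on the bench, 30 x 30 x 18 mm; bystander. Origin: centre of its underside
- marker_blue: blue marker pen, 17 x 134 x 19 mm, lying along its own y; bystander. Origin: centre of its underside
Things that resemble listed ones, but are neither listed nor needed, are in the scene too. What is shaped like the pad_0 but pink is not meant.

How it is judged:
By the outcome, as a careful person would: the job done as asked, in the order asked, and still so for the second after the job is handed in, with the robot touching nothing.
It also fails if it takes over 72 s, if anything falls off the work surface, if the arm or the gripper's body presses on something with over 40 N, if the wrist force passes 120 N, or if a joint passes its speed limit or range.

## Working session

There is one attempt and no reset: what is moved stays moved. The work goes in short steps, Python scripts to look and compute and a shell command to move; the robot and the scene stay as the last step left them, time stands still between calls to the robot, and variables do not carry over. Pictures are saved under pics/ and viewed, at most 12 in all, crops included, and the job is handed in when it is done.

```bash
mkdir -p pics; ls; python3 - <<'E'
from station import ctrl
import cv2,numpy as np
s=ctrl.state();print(s['time'],s['tcp_pos'],s['eef_rot'],s['width'],ctrl.hold_point_z)
for n in("scene","top"):
    d=ctrl.snapshot(n);cv2.imwrite(f'pics/{n}0.png',cv2.resize(d['img'][:,:,::-1],(800,600),interpolation=cv2.INTER_CUBIC))
    np.savez(f'pics/{n}.npz',**{k:d[k] for k in('K','R','t','img')});print(n,d['K'].tolist(),(-d['R'].T@d['t']).tolist(),d['R'].round(3).tolist())
E
```

```text
pics
0.0 [ 0.19719514 -0.64492721  0.23032773] [-9.01221685e-04  9.89011578e-01  1.47835177e-01 -2.14448114e-04] 0.08553757416176441 0.0187
scene [[482.8091640238447, 0.0, 250.57027941928948], [0.0, 482.8091640238447, 191.9011963425837], [0.0, 0.0, 1.0]] [-0.1411796034367928, 1.007691394090693, 1.0605590460945742] [[-0.815, -0.579, -0.006], [-0.364, 0.52, -0.773], [0.451, -0.628, -0.635]]
top [[485.987289638733, 0.0, 256.72631769792144], [0.0, 485.987289638733, 190.9596660293068], [0.0, 0.0, 1.0]] [0.28865101836269813, 0.04773150269492987, 1.289735458692724] [[0.006, -1.0, -0.008], [-0.98, -0.005, -0.198], [0.198, 0.01, -0.98]]
```

View pics/top0.png

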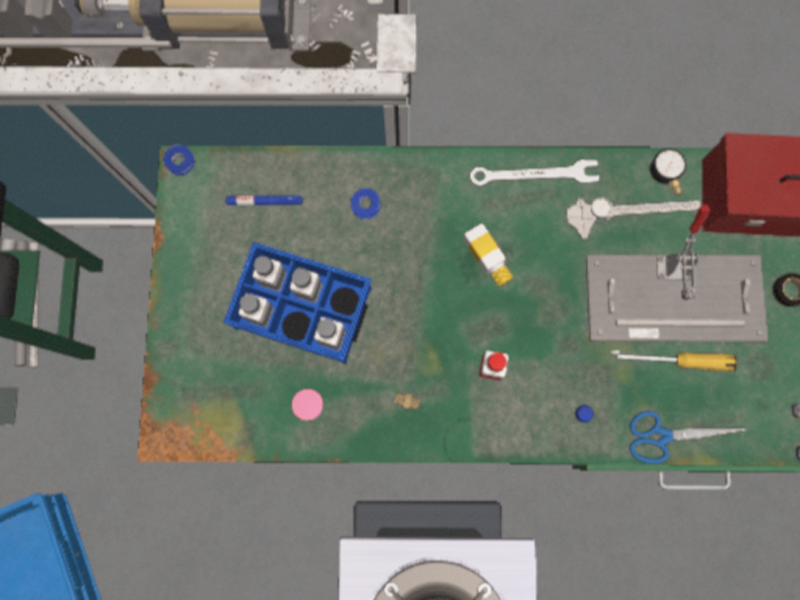

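View pics/scene0.png

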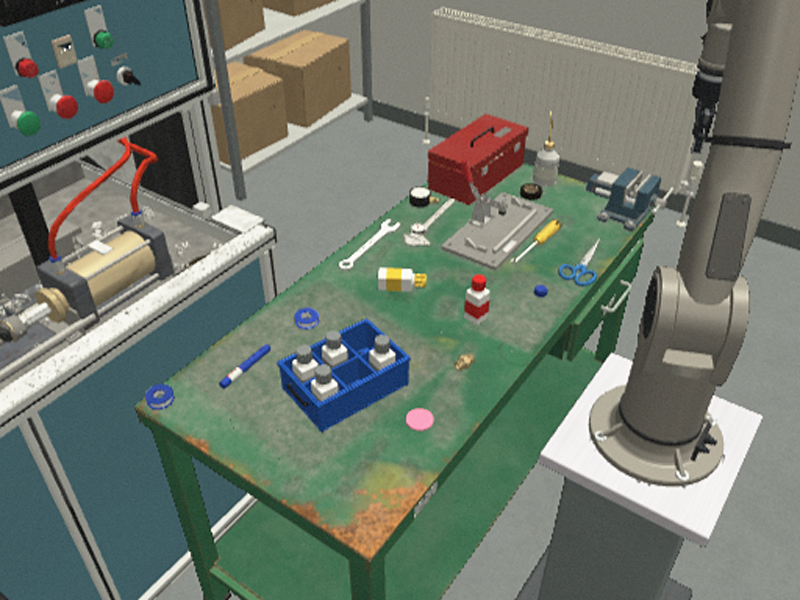

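Top view: the crate is near (300,302) with black pads at (344,300) and (296,326). The red bottle stands at (496,363) and the yellow bottle lies from (475,233) to (503,278), cap towards the lower right. Possible confusions: red cap (496,363) vs the red toolbox (760,190); yellow bottle (488,255) vs the yellow screwdriver (705,361); black pads vs the pink disc (307,404). I'll check the choice in one close crop.

```bash
python3 - <<'E'
import cv2,numpy as np
d=np.load('pics/top.npz')['img'][:,:,::-1]
cv2.imwrite('pics/crop1.png',cv2.resize(d[140:250,140:340],None,fx=4,fy=4,interpolation=cv2.INTER_CUBIC))
E
```

```text
(no output)
```

View pics/crop1.png

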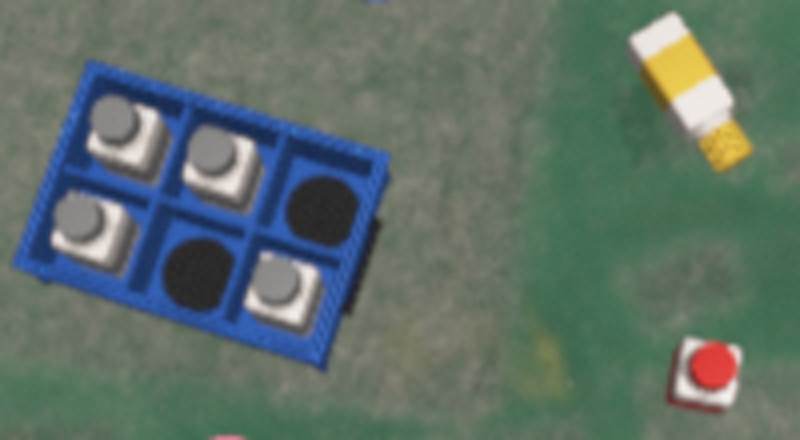

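The crop confirms the choices. Red cap is at (714,366), with its body square aligned about 12° clockwise. The yellow bottle's top-face corners are (632,38), (676,12), (733,103) and (690,137), with the cap at (726,146). The empty cells' pads are at (323,211) and (198,274).

```bash
cat > h.py <<'E'
import numpy as np
from scipy.spatial.transform import Rotation as Ro
def ray(u,v,z,d):
    K,R,t=d['K'],d['R'],d['t']; c=-R.T@t; r=R.T@np.linalg.solve(K,[u,v,1.]); return c+r*(z-c[2])/r[2]
def crop(u,v,z,d,f=4,o=(140,140)): return ray((u+.5)/f-.5+o[0],(v+.5)/f-.5+o[1],z,d)
def tool(s):
    q=s['eef_rot']; return Ro.from_quat([q[1],q[2],q[3],q[0]])
E
python3 - <<'E'
from h import *
from station import ctrl
d=np.load('pics/top.npz')
P=lambda n,u,v,z:print(n,crop(u,v,z,d).round(4)[:2])
P('padA',323,211,.008);P('padB',198,274,.008)
for u,v in((92,62),(388,155),(325,368),(15,266)):P('crate',u,v,.075)
P('red',714,366,.108)
for u,v in((632,38),(676,12),(733,103),(690,137)):P('yel',u,v,.038)
P('ycap',726,146,.03);P('ytip',737,160,.019)
for u,v in((680,337),(741,347),(735,410),(669,403)):P('redbody',u,v,.076)
print(tool(ctrl.state()).as_matrix().round(3))
E
```

```text
padA [0.5427 0.158 ]
padB [0.4994 0.2407]
crate [0.6272 0.3041]
crate [0.5662 0.1113]
crate [0.4291 0.1489]
crate [0.493  0.3471]
red [ 0.4277 -0.0911]
yel [ 0.6556 -0.0487]
yel [ 0.6737 -0.0783]
yel [ 0.6111 -0.1151]
yel [ 0.5878 -0.0863]
ycap [ 0.5836 -0.1109]
ytip [ 0.5766 -0.1195]
redbody [ 0.4496 -0.0738]
redbody [ 0.4435 -0.1119]
redbody [ 0.4041 -0.1074]
redbody [ 0.4082 -0.0663]
[[ 0.956  0.292 -0.001]
 [ 0.292 -0.956  0.001]
 [-0.    -0.002 -1.   ]]
```

```bash
cat >> h.py <<'E'
def go(p,yaw,tilt=0,s=None):
    """tool: x at world yaw deg, z down, then tilt deg about tool y; prints jog shift/turn from commanded~measured pose"""
    if s is None:
        from station import ctrl; s=ctrl.state()
    T=tool(s); c,n=np.cos(np.radians(yaw)),np.sin(np.radians(yaw))
    D=Ro.from_matrix([[c,n,0],[n,-c,0],[0,0,-1]])*Ro.from_euler('y',tilt,degrees=True)
    print('shift',T.inv().apply(np.array(p)-s['tcp_pos']).round(4).tolist(),'turn',np.degrees((T.inv()*D).as_rotvec()).round(1).tolist())
    return D
E
python3 - <<'E'
from h import *
p=np.array([.6253,-.0861,.0145]);D=go(p,30,52); z=D.as_matrix()[:,2];print(z)
go(p-.13*z,30,52);go(p-.13*z,30,0)
E
```

```text
shift [0.5729, -0.4089, 0.2165] turn [5.8, 51.8, -12.1]
[ 0.68243733  0.39400538 -0.61566148]
shift [0.473, -0.386, 0.1364] turn [5.8, 51.8, -12.1]
shift [0.473, -0.386, 0.1364] turn [-0.1, -0.0, -13.0]
```

```bash
python3 -m jog '[[[0.473,-0.386,0.03],[5.8,51.8,-12.1]],[[0.473,-0.386,0.03],[5.8,51.8,-12.1]],[[0.473,-0.386,0.03],[5.8,51.8,-12.1]],[[0.473,-0.386,0.03],[5.8,51.8,-12.1]],[[0.473,-0.386,0.03],[5.8,51.8,-12.1]],[[0.473,-0.386,0.03],[5.8,51.8,-12.1]],[[0.473,-0.386,0.03],[5.8,51.8,-12.1]],[[0.473,-0.386,0.03],[5.8,51.8,-12.1]],[[0.473,-0.386,0.03],[5.8,51.8,-12.1]],[[0.473,-0.386,0.03],[5.8,51.8,-12.1]]]' -1
python3 - <<'E'
from h import *
from station import ctrl
print(ctrl.state()['joints'])
p=np.array([.6253,-.0861,.0145]);D=go(p,30,52);z=D.as_matrix()[:,2];go(p-.1*z,30,52)
E
```

```text
time: 1.35
tcp_pos: [0.5372, -0.1354, 0.201]
eef_rot: [-0.113, 0.868, 0.235, 0.423]
wrist_force: [9.4, -3.7, 5.6]
width: 0.0856
gripper_force: 0.0
[ 1.24707133  0.40653208 -0.80998107  2.24973452 -1.36707594  0.48853724
  0.72657116]
shift [-0.0846, 0.0012, 0.1945] turn [-0.0, 0.1, 0.2]
shift [-0.0848, 0.0011, 0.0945] turn [-0.0, 0.1, 0.2]
```

```bash
python3 -m jog '[[[-0.055,0.001,0.03],[0,0,0]],[[-0.085,0.001,0.095],[0,0,0]],[[-0.085,0.001,0.095],[0,0,0]],[[-0.085,0.001,0.13],[0,0,0]],[[-0.085,0.001,0.165],[0,0,0]],[[-0.085,0.001,0.195],[0,0,0]],[[-0.085,0.001,0.195],[0,0,0]]]'
python3 - <<'E'
from h import *
from station import ctrl
import cv2
print(ctrl.state()['joints']);go([.6253,-.0861,.0145],30,52)
d=ctrl.snapshot('scene');cv2.imwrite('pics/s1.png',cv2.resize(d['img'][130:240,200:400,::-1],None,fx=4,fy=4,interpolation=cv2.INTER_CUBIC))
E
```

```text
time: 2.22
tcp_pos: [0.6355, -0.1271, 0.0362]
eef_rot: [-0.144, 0.867, 0.253, 0.406]
wrist_force: [-0.9, -0.4, -0.1]
width: 0.0856
gripper_force: 0.0
[ 1.1295238   0.93779568 -0.87481953  2.05280216 -1.36588547  0.16931563
  0.96503662]
shift [-0.0092, -0.0387, 0.0259] turn [-4.6, 1.1, 0.3]
```

View pics/s1.png

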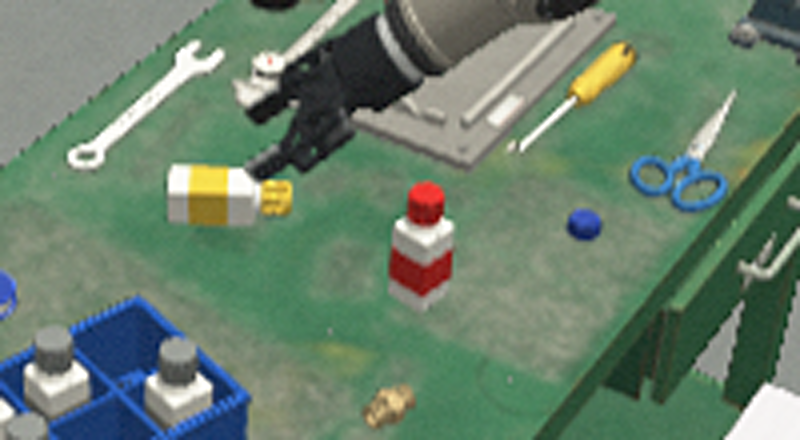

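The picture shows the open gripper at (290,150), short of the bottle at (215,195): joints 5 and 6 are on their limits. I'll back off and come in with less tilt.

```bash
python3 -m jog '[[[0,0,-0.06],[0,0,0]],[[0.02,0,-0.12],[0,-8,0]],[[0.04,0,-0.15],[0,-17,0]],[[0.04,0,-0.15],[0,-17,0]],[[0.04,0,-0.15],[0,-17,0]]]'
python3 - <<'E'
from h import *
from station import ctrl
print(ctrl.state()['joints'])
p=np.array([.6218,-.0881,.0107]);D=go(p,30,35);z=D.as_matrix()[:,2];go(p-.1*z,30,35)
E
```

```text
time: 2.9
tcp_pos: [0.5625, -0.1834, 0.1656]
eef_rot: [-0.103, 0.916, 0.272, 0.275]
wrist_force: [0.4, 0.9, -0.0]
width: 0.0852
gripper_force: 0.0
[ 0.75277401  0.38765774 -0.31372522  2.03791984 -0.78575482  0.60640475
  0.1118235 ]
shift [-0.0032, -0.0401, 0.1871] turn [-4.0, 0.9, 1.8]
shift [-0.0048, -0.0471, 0.0873] turn [-4.0, 0.9, 1.8]
```

```bash
python3 -m jog '[[[-0.005,-0.047,0.05],[-4,0.9,1.8]],[[-0.005,-0.047,0.087],[-4,0.9,1.8]],[[-0.005,-0.047,0.087],[-4,0.9,1.8]],[[-0.005,-0.047,0.087],[-4,0.9,1.8]]]'
python3 - <<'E'
from h import *
from station import ctrl
print(ctrl.state()['joints'])
p=np.array([.6218,-.0881,.0107]);D=go(p,30,35)
E
```

```text
time: 3.4
tcp_pos: [0.57, -0.1179, 0.0885]
eef_rot: [-0.081, 0.922, 0.244, 0.288]
wrist_force: [-0.0, 0.0, 1.1]
width: 0.0853
gripper_force: 0.0
[ 0.78326906  0.50298872 -0.52710882  2.17452007 -1.05928261  0.24982123
  0.30967249]
shift [0.0046, 0.0006, 0.098] turn [-0.3, 0.2, -0.5]
```

```bash
python3 -m jog '[[[0.003,0,0.03],[0,0,0]],[[0.005,0,0.06],[0,0,0]],[[0.005,0,0.08],[0,0,0]],[[0.005,0,0.098],[0,0,0]],[[0.005,0,0.098],[0,0,0]]]'
python3 - <<'E'
from h import *
from station import ctrl
print(ctrl.state()['joints'])
p=np.array([.6218,-.0881,.0107]);D=go(p,30,35)
E
```

```text
time: 4.03
tcp_pos: [0.6268, -0.0918, 0.0175]
eef_rot: [-0.088, 0.923, 0.246, 0.282]
wrist_force: [0.1, 0.5, 1.2]
width: 0.0854
gripper_force: 0.0
[ 0.63379739  0.68025725 -0.46368934  2.08281104 -1.36675939  0.1702629
  0.60109998]
shift [-0.0059, -0.0055, 0.0044] turn [-1.3, 0.7, -0.6]
```

```bash
python3 - <<'E'
from h import *
z=np.array([.866*np.sin(np.radians(27)),.5*np.sin(np.radians(27)),-np.cos(np.radians(27))])
p=np.array([.6125,-.0935,.026])+.0187*z; print(p); go(p,30,27)
E
```

```text
[ 0.61985201 -0.08925519  0.00933818]
shift [-0.0086, -0.0055, 0.0042] turn [-1.3, -7.3, -0.5]
```

```bash
python3 -m jog '[[[-0.006,-0.003,0.0],[-1.3,-5,-0.5]],[[-0.009,-0.005,0.003],[-1.3,-7.3,-0.5]],[[-0.009,-0.005,0.003],[-1.3,-7.3,-0.5]]]'
python3 - <<'E'
from h import *
from station import ctrl
print(ctrl.state()['joints'])
go([ 0.6199,-0.0893,0.0093],30,27)
E
```

```text
time: 4.4
tcp_pos: [0.6188, -0.0888, 0.011]
eef_rot: [-0.06, 0.939, 0.254, 0.226]
wrist_force: [0.6, -0.2, -0.4]
width: 0.0857
gripper_force: 0.0
[ 0.32120596  0.61695597 -0.14969742  2.07936031 -1.18178564  0.24323599
  0.30249745]
shift [-0.0002, 0.0009, 0.0019] turn [-0.0, -0.0, 0.3]
```

```bash
python3 -m jog '[[[0,0.001,0.002],[0,0,0]],[[0,0.001,0.002],[0,0,0]],[[0,0.001,0.002],[0,0,0]],[[0,0.001,0.002],[0,0,0]],[[0,0.001,0.002],[0,0,0]],[[0,0.001,0.002],[0,0,0]],[[0,0.001,0.002],[0,0,0]],[[0,0.001,0.002],[0,0,0]]]' 1
```

```text
time: 5.4
tcp_pos: [0.6191, -0.0911, 0.0082]
eef_rot: [-0.06, 0.939, 0.253, 0.225]
wrist_force: [-4.4, -2.2, 4.1]
width: 0.0378
gripper_force: 60.3
```

```bash
python3 -m jog '[[[0.01,0,-0.02],[0,0,0]],[[0.027,0,-0.053],[0,0,0]],[[0.054,0,-0.107],[0,0,0]],[[0.064,0,-0.125],[0,0,0]],[[0.064,0,-0.125],[0,0,0]]]' 
python3 - <<'E'
from h import *
from station import ctrl
print(ctrl.state()['joints'])
go([.513,-.02,.21],0,-63); go([.513,-.02,.21],0,-20)
E
```

```text
time: 6.02
tcp_pos: [0.6206, -0.0895, 0.1501]
eef_rot: [-0.06, 0.938, 0.254, 0.226]
wrist_force: [-1.2, 0.2, -1.3]
width: 0.0375
gripper_force: 60.1
[ 0.03561771  0.37689072  0.20302702  2.04365812 -0.85442832  0.52005382
 -0.11869718]
shift [-0.0241, -0.1142, -0.08] turn [10.5, -87.8, 31.9]
shift [-0.0241, -0.1142, -0.08] turn [-1.8, -46.0, 31.1]
```

```bash
python3 -m jog '[[[-0.024,-0.114,-0.08],[-1.8,-46,31.1]],[[-0.024,-0.114,-0.08],[-1.8,-46,31.1]],[[-0.024,-0.114,-0.08],[-1.8,-46,31.1]],[[-0.024,-0.114,-0.08],[-1.8,-46,31.1]],[[-0.024,-0.114,-0.08],[-1.8,-46,31.1]],[[-0.024,-0.114,-0.08],[10.5,-87.8,31.9]],[[-0.024,-0.114,-0.08],[10.5,-87.8,31.9]],[[-0.024,-0.114,-0.08],[10.5,-87.8,31.9]],[[-0.024,-0.114,-0.08],[10.5,-87.8,31.9]],[[-0.024,-0.114,-0.08],[10.5,-87.8,31.9]]]' 
python3 - <<'E'
from h import *
from station import ctrl
print(ctrl.state()['joints'])
go([.513,-.02,.21],0,-63)
E
```

```text
time: 7.28
tcp_pos: [0.5086, -0.0153, 0.2034]
eef_rot: [-0.006, 0.892, 0.017, -0.453]
wrist_force: [-0.8, 0.1, -3.9]
width: 0.0372
gripper_force: 60.2
[-0.22138707  0.80413863  0.26488537  1.41194343 -0.14326264  1.89163147
 -1.44680383]
shift [-0.003, 0.0046, -0.0074] turn [0.4, -9.2, 2.0]
```

```bash
python3 - <<'E'
from h import *
go([.47,-.005,.09],0,-63)
E
```

```text
shift [0.069, -0.0082, 0.0981] turn [0.4, -9.2, 2.0]
```

```bash
python3 -m jog '[[[0.035,-0.004,0.05],[0.4,-4,2]],[[0.069,-0.008,0.098],[0.4,-9.2,2]],[[0.069,-0.008,0.098],[0.4,-9.2,2]],[[0.069,-0.008,0.098],[0.4,-9.2,2]]]' 
python3 - <<'E'
from h import *
from station import ctrl
import cv2
print(ctrl.state()['joints'])
D=go([.47,-.005,.09],0,-63)
d=ctrl.snapshot('scene');cv2.imwrite('pics/s2.png',cv2.resize(d['img'][120:250,180:380,::-1],None,fx=4,fy=4,interpolation=cv2.INTER_CUBIC))
print(tool(ctrl.state()).as_matrix().round(3))
E
```

```text
time: 7.78
tcp_pos: [0.4759, -0.0048, 0.1016]
eef_rot: [-0.003, 0.859, 0.002, -0.512]
wrist_force: [1.3, 0.4, -0.8]
width: 0.0372
gripper_force: 60.2
[-0.223639    0.9651658   0.24408054  1.45992445 -0.17448786  1.82312806
 -1.47024642]
shift [0.0074, 0.0003, 0.0107] turn [-0.1, -1.4, 0.3]
[[ 0.478  0.001 -0.878]
 [ 0.006 -1.     0.002]
 [-0.878 -0.006 -0.478]]
```

View pics/s2.png

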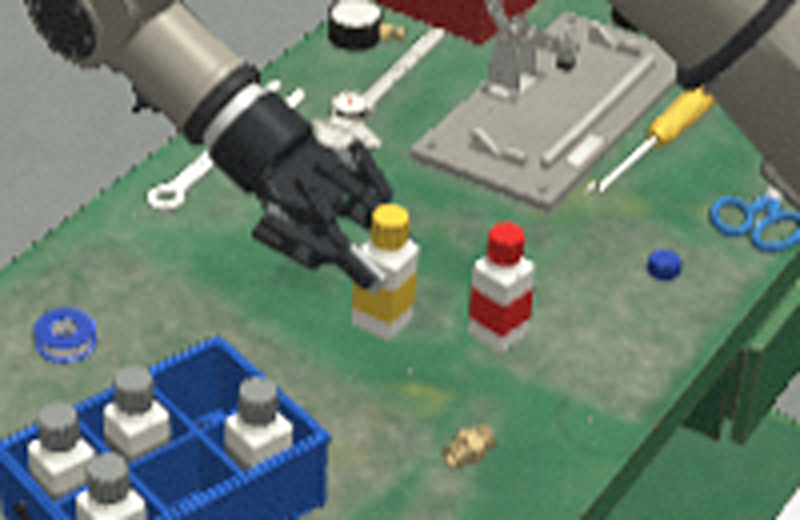

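The bottle hangs upright at (385,270) in the grip, clear of the red bottle at (503,285). Lowering it now.

```bash
python3 -m jog '[[[0.018,0,0.01],[0,-1.4,0.3]],[[0.032,0,0.018],[0,-1.4,0.3]],[[0.037,0,0.020],[0,-1.4,0.3]],[[0.037,0,0.020],[0,-1.4,0.3]]]' 
python3 - <<'E'
from h import *
from station import ctrl
go([.47,-.005,.0515],0,-63)
E
```

```text
time: 8.32
tcp_pos: [0.4753, -0.0041, 0.0592]
eef_rot: [-0.001, 0.852, -0.0, -0.523]
wrist_force: [0.3, 0.6, -0.5]
width: 0.0371
gripper_force: 60.2
shift [0.0045, 0.0009, 0.0082] turn [-0.1, 0.1, 0.0]
```

```bash
python3 -m jog '[[[0.0018,0,0.0009],[0,0,0]],[[0.0036,0,0.0018],[0,0,0]],[[0.0045,0,0.0023],[0,0,0]]]'; python3 -m jog '[[[0.0013,0,0.0007],[0,0,0]],[[0.0018,0,0.0009],[0,0,0]]]';
```

```text
time: 8.7
tcp_pos: [0.4752, -0.0041, 0.0562]
eef_rot: [-0.001, 0.851, -0.0, -0.525]
wrist_force: [2.8, 0.4, 15.8]
width: 0.0374
gripper_force: 60.9
time: 8.95
tcp_pos: [0.4753, -0.004, 0.0562]
eef_rot: [-0.001, 0.851, -0.001, -0.525]
wrist_force: [3.6, 1.2, 24.5]
width: 0.0377
gripper_force: 61.1
```

```bash
python3 -m jog '[[[-0.0022,0,-0.0011],[0,0,0]],[[-0.0022,0,-0.0011],[0,0,0]]]'; python3 -m jog '[[[0,0,0],[0,0,0]],[[0,0,0],[0,0,0]],[[0,0,0],[0,0,0]],[[0,0,0],[0,0,0]],[[0,0,0],[0,0,0]]]' -0.45
```

```text
time: 9.2
tcp_pos: [0.4752, -0.0041, 0.0562]
eef_rot: [-0.001, 0.852, -0.0, -0.524]
wrist_force: [2.0, 0.8, 11.2]
width: 0.0373
gripper_force: 60.7
time: 9.82
tcp_pos: [0.4747, -0.0041, 0.0537]
eef_rot: [-0.001, 0.852, -0.0, -0.524]
wrist_force: [1.1, -0.2, 0.2]
width: 0.0621
gripper_force: 0.0
```

```bash
python3 -m jog '[[[0,0,-0.02],[0,0,0]],[[0,0,-0.06],[0,0,0]],[[0,0,-0.11],[0,0,0]],[[-0.05,0,-0.14],[0,0,0]],[[-0.11,0,-0.16],[0,10,0]],[[-0.13,0,-0.16],[0,20,0]],[[-0.13,0,-0.16],[0,30,0]],[[-0.13,0,-0.16],[0,40,0]],[[-0.13,0,-0.16],[0,50,0]],[[-0.13,0,-0.16],[0,63,0]]]'
python3 - <<'E'
from h import *
from station import ctrl
import cv2
d=ctrl.snapshot('top');cv2.imwrite('pics/t2.png',cv2.resize(d['img'][180:290,200:400,::-1],None,fx=4,fy=4,interpolation=cv2.INTER_CUBIC))
print(ctrl.state()['joints'])
E
```

```text
time: 11.08
tcp_pos: [0.5594, -0.0044, 0.2428]
eef_rot: [-0.001, 1.0, -0.001, -0.018]
wrist_force: [1.0, -0.4, -0.3]
width: 0.0618
gripper_force: 0.0
[-0.43829364  0.29888012  0.42079064  1.83323279 -0.1425835   1.07086409
 -1.53573804]
```

View pics/t2.png

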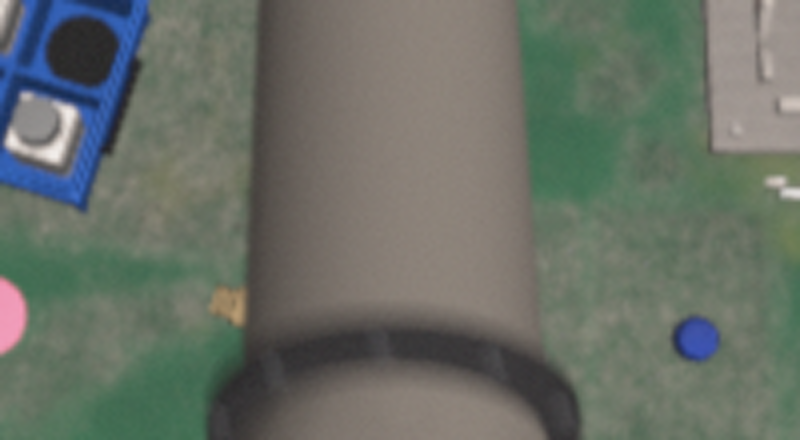

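The arm covers both bottles in this view; only the crate corner and bystanders show. I'll use the wrist camera.

```bash
python3 - <<'E'
from h import *
go([.445,-.05,.28],-8,0)
E
```

```text
shift [-0.1108, 0.0448, -0.0346] turn [-0.1, 1.9, 7.8]
```

```bash
python3 -m jog '[[[-0.05,0.02,-0.035],[0,1.9,4]],[[-0.11,0.045,-0.035],[0,1.9,7.8]],[[-0.11,0.045,-0.035],[0,1.9,7.8]],[[-0.11,0.045,-0.035],[0,1.9,7.8]]]'
cat >> h.py <<'E'
def wray(u,v,z,s,d):
    T=tool(s); M=d['T_tool_cam']; c=T.apply(M[:3,3])+s['tcp_pos']; r=T.apply(M[:3,:3]@np.linalg.solve(d['K'],[u,v,1.])); return c+r*(z-c[2])/r[2]
E
python3 - <<'E'
from h import *
from station import ctrl
import cv2
s=ctrl.state();d=ctrl.snapshot('wrist');cv2.imwrite('pics/w1.png',d['img'][:,:,::-1])
np.savez('pics/w1.npz',p=s['tcp_pos'],q=s['eef_rot'],**{k:d[k] for k in('K','T_tool_cam','img')})
print(d['T_tool_cam'].round(3).tolist())
for n,lo,hi in(('red',0,8),('yel',20,32)):
    h=cv2.cvtColor(d['img'],cv2.COLOR_RGB2HSV);m=cv2.inRange(h,(lo,150,90),(hi,255,255))
    k,_,st,c=cv2.connectedComponentsWithStats(m)
    for i in range(1,k):
        if st[i,4]>150:print(n,st[i],c[i].round(1),wray(*c[i],.108,s,d).round(4))
E
```

```text
time: 11.62
tcp_pos: [0.4506, -0.0492, 0.282]
eef_rot: [0.0, 0.998, -0.069, -0.004]
wrist_force: [0.2, 0.4, 0.7]
width: 0.0619
gripper_force: 0.0
[[0.0, -0.964, -0.267, 0.067], [1.0, 0.001, -0.001, -0.0], [0.001, -0.267, 0.964, -0.141], [0.0, 0.0, 0.0, 1.0]]
red [277 169  25  26 500] [288.7 181.4] [ 0.4312 -0.0898  0.108 ]
```

View pics/w1.png

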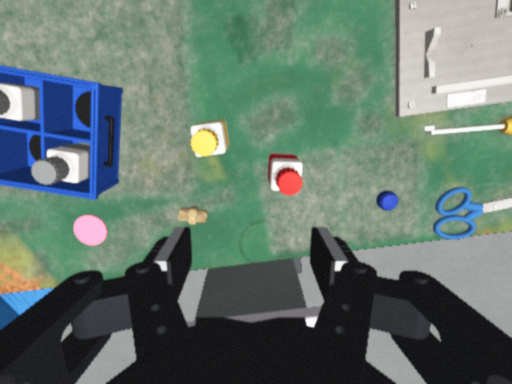

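Both bottles stand: the yellow cap is at (204,140) and the red cap at (290,181), with the red body square to the tool. Next I grasp the red cap.

```bash
python3 - <<'E'
from h import *
w=np.load('pics/w1.npz');s=dict(tcp_pos=w['p'],eef_rot=w['q']);print('yel',wray(204,141,.107,s,w))
go([.430,-.090,.16],-8);go([.430,-.090,.078],-8)
E
```

```text
yel [ 0.48838435 -0.00359755  0.107     ]
shift [-0.0143, 0.0434, 0.1221] turn [0.1, 0.5, 0.2]
shift [-0.0136, 0.0432, 0.2041] turn [0.1, 0.5, 0.2]
```

```bash
python3 -m jog '[[[-0.014,0.043,0.03],[0,0.5,0]],[[-0.014,0.043,0.09],[0,0.5,0]],[[-0.014,0.043,0.122],[0,0.5,0]],[[-0.014,0.043,0.15],[0,0.5,0]],[[-0.014,0.043,0.18],[0,0.5,0]],[[-0.0136,0.0432,0.203],[0,0.5,0]],[[-0.0136,0.0432,0.203],[0,0.5,0]]]'
python3 -m jog '[[[0,0,0],[0,0,0]],[[0,0,0],[0,0,0]],[[0,0,0],[0,0,0]],[[0,0,0],[0,0,0]],[[0,0,0],[0,0,0]],[[0,0,0],[0,0,0]]]' 1
python3 - <<'E'
from h import *
from station import ctrl
go([.430,-.090,.078],-8)
E
```

```text
time: 12.55
tcp_pos: [0.4288, -0.0903, 0.0771]
eef_rot: [0.002, 0.998, -0.068, -0.002]
wrist_force: [-0.1, -0.6, -0.4]
width: 0.0619
gripper_force: 0.0
time: 13.3
tcp_pos: [0.4301, -0.0907, 0.0798]
eef_rot: [0.001, 0.998, -0.069, 0.001]
wrist_force: [-0.4, -0.7, 6.0]
width: 0.0262
gripper_force: 58.5
shift [-0.0002, -0.0007, 0.0018] turn [0.1, -0.1, 0.1]
```

```bash
python3 -m jog '[[[0,0,-0.02],[0,0,0]],[[0,0,-0.06],[0,0,0]],[[0,0,-0.12],[0,0,0]],[[0,0,-0.17],[0,0,0]],[[0,0,-0.17],[0,0,0]]]'
python3 - <<'E'
from h import *
go([.45,.19,.25],-17)
E
```

```text
time: 13.92
tcp_pos: [0.4315, -0.0901, 0.2525]
eef_rot: [0.0, 0.998, -0.069, 0.004]
wrist_force: [0.6, 0.2, -1.2]
width: 0.0264
gripper_force: 58.7
shift [-0.02, -0.28, 0.0024] turn [-0.1, -0.4, 9.1]
```

```bash
python3 -m jog '[[[-0.02,-0.28,0],[0,-0.4,9.1]],[[-0.02,-0.28,0],[0,-0.4,9.1]],[[-0.02,-0.28,0],[0,-0.4,9.1]],[[-0.02,-0.28,0],[0,-0.4,9.1]],[[-0.02,-0.28,0],[0,-0.4,9.1]],[[-0.02,-0.28,0],[0,-0.4,9.1]],[[-0.02,-0.28,0],[0,-0.4,9.1]]]'
python3 - <<'E'
from h import *
from station import ctrl
import cv2
s=ctrl.state();d=ctrl.snapshot('wrist');cv2.imwrite('pics/w2.png',cv2.resize(d['img'][:,:,::-1],(800,600),interpolation=cv2.INTER_CUBIC))
np.savez('pics/w2.npz',p=s['tcp_pos'],q=s['eef_rot'],**{k:d[k] for k in('K','T_tool_cam','img')})
E
```

```text
time: 14.8
tcp_pos: [0.4471, 0.1889, 0.2471]
eef_rot: [0.002, 0.989, -0.148, -0.004]
wrist_force: [-0.2, -0.1, -1.3]
width: 0.0265
gripper_force: 58.9
```

View pics/w2.png

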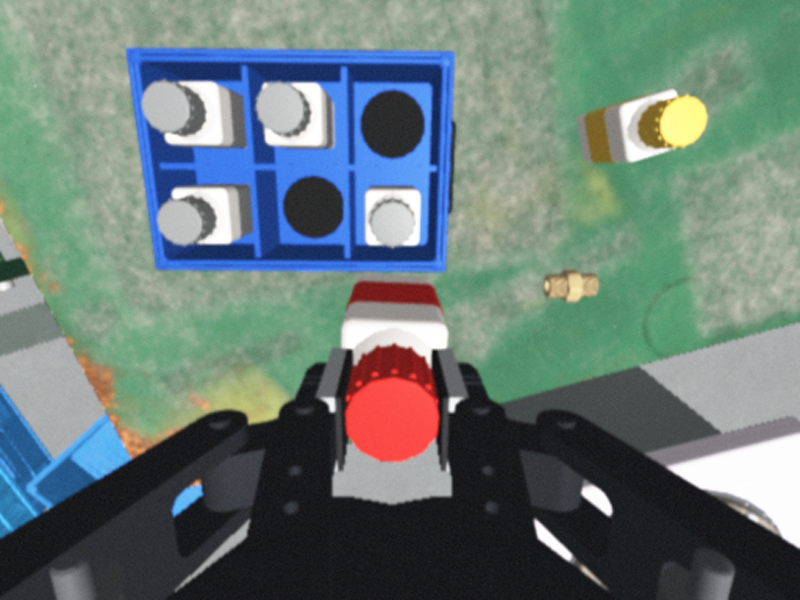

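The crate is square to the tool. Pads are at (392,125) and (314,207), and the red bottle hangs straight in the grip at (393,420). The yellow cap is at (683,121).

```bash
python3 - <<'E'
from h import *
w=np.load('pics/w2.npz');s=dict(tcp_pos=w['p'],eef_rot=w['q'])
P=lambda u,v,z:wray((u+.5)/1.5625-.5,(v+.5)/1.5625-.5,z,s,w).round(4)
print('A',P(392,125,.008),'B',P(314,207,.008),'Y',P(683,121,.108))
c=[P(u,v,.075) for u,v in((129,49),(453,52),(444,270),(158,270))];print(np.array(c),np.mean(c,0))
go([.4985,.239,.25],-17)
E
```

```text
A [0.5411 0.1589 0.008 ] B [0.499  0.2391 0.008 ] Y [ 0.4864 -0.0006  0.108 ]
[[0.6261 0.304  0.075 ]
 [0.5659 0.1119 0.075 ]
 [0.433  0.1537 0.075 ]
 [0.4923 0.3469 0.075 ]] [0.529325 0.229125 0.075   ]
shift [0.034, -0.0633, -0.0032] turn [0.3, 0.5, -0.1]
```

```bash
python3 -m jog '[[[0.034,-0.062,-0.002],[0.3,0.5,0]],[[0.034,-0.063,0],[0.3,0.5,0]],[[0.034,-0.063,0],[0.3,0.5,0]],[[0.034,-0.063,0],[0.3,0.5,0]]]'
python3 - <<'E'
from h import *
go([.499,.239,.096],-17)
E
```

```text
time: 15.35
tcp_pos: [0.4982, 0.2386, 0.2476]
eef_rot: [-0.001, 0.989, -0.148, 0.001]
wrist_force: [-0.2, -0.2, -1.3]
width: 0.0261
gripper_force: 59.0
shift [0.0005, -0.0004, 0.1516] turn [-0.1, -0.1, -0.1]
```

```bash
python3 -m jog '[[[0,0,0.03],[0,0,0]],[[0,0,0.06],[0,0,0]],[[0,0,0.09],[0,0,0]],[[0,0,0.12],[0,0,0]],[[0,0,0.14],[0,0,0]],[[0,0,0.149],[0,0,0]],[[0,0,0.149],[0,0,0]]]'
python3 -m jog '[[[0,0,0.003],[0,0,0]],[[0,0,0.006],[0,0,0]],[[0,0,0.008],[0,0,0]],[[0,0,0.009],[0,0,0]]]'
```

```text
time: 16.23
tcp_pos: [0.4988, 0.24, 0.0989]
eef_rot: [-0.001, 0.989, -0.148, 0.001]
wrist_force: [0.3, 1.0, -1.0]
width: 0.0261
gripper_force: 59.1
time: 16.73
tcp_pos: [0.4991, 0.2406, 0.0897]
eef_rot: [-0.001, 0.989, -0.148, 0.001]
wrist_force: [0.3, -0.7, -1.6]
width: 0.0264
gripper_force: 59.1
```

```bash
python3 -m jog '[[[0,0,0.001],[0,0,0]],[[0,0,0.002],[0,0,0]],[[0,0,0.003],[0,0,0]]]'
```

```text
time: 17.1
tcp_pos: [0.4995, 0.2405, 0.0877]
eef_rot: [-0.001, 0.989, -0.148, 0.001]
wrist_force: [-4.3, -2.8, 16.3]
width: 0.0265
gripper_force: 61.2
```

```bash
python3 -m jog '[[[0,0,-0.0015],[0,0,0]],[[0,0,-0.0015],[0,0,0]]]'; python3 -m jog '[[[0,0,0],[0,0,0]],[[0,0,0],[0,0,0]],[[0,0,0],[0,0,0]],[[0,0,0],[0,0,0]]]' -0.2;  python3 -m jog '[[[0,0,-0.02],[0,0,0]],[[0,0,-0.06],[0,0,0]],[[0,0,-0.12],[0,0,0]],[[0,0,-0.14],[0,0,0]],[[0,0,-0.14],[0,0,0]]]'
python3 - <<'E'
from h import *
go([.488,-.002,.2],0)
E
```

```text
time: 17.35
tcp_pos: [0.4991, 0.2406, 0.0883]
eef_rot: [-0.001, 0.989, -0.148, 0.001]
wrist_force: [0.3, -0.5, -0.9]
width: 0.0267
gripper_force: 59.3
time: 17.85
tcp_pos: [0.499, 0.2406, 0.0882]
eef_rot: [-0.001, 0.989, -0.148, 0.001]
wrist_force: [0.1, -0.7, -0.8]
width: 0.0516
gripper_force: 0.0
time: 18.48
tcp_pos: [0.4997, 0.2409, 0.23]
eef_rot: [-0.002, 0.989, -0.148, 0.002]
wrist_force: [-0.6, -0.2, -0.1]
width: 0.0513
gripper_force: 0.0
shift [0.0596, 0.2359, 0.029] turn [-0.3, -0.3, -17.0]
```

```bash
python3 -m jog '[[[0.06,0.236,0.0],[0,0,-17]],[[0.06,0.236,0.0],[0,0,-17]],[[0.06,0.236,0.0],[0,0,-17]],[[0.06,0.236,0.0],[0,0,-17]],[[0.06,0.236,0.0],[0,0,-17]],[[0.06,0.236,0.0],[0,0,-17]]]'
python3 - <<'E'
from h import *
from station import ctrl
import cv2
s=ctrl.state();d=ctrl.snapshot('wrist');cv2.imwrite('pics/w3.png',cv2.resize(d['img'][:,:,::-1],(800,600),interpolation=cv2.INTER_CUBIC))
np.savez('pics/w3.npz',p=s['tcp_pos'],q=s['eef_rot'],**{k:d[k] for k in('K','T_tool_cam','img')})
E
```

```text
time: 19.23
tcp_pos: [0.4866, -0.0025, 0.2268]
eef_rot: [-0.001, 1.0, 0.0, 0.0]
wrist_force: [-0.2, -0.2, -0.1]
width: 0.0511
gripper_force: 0.0
```

View pics/w3.png

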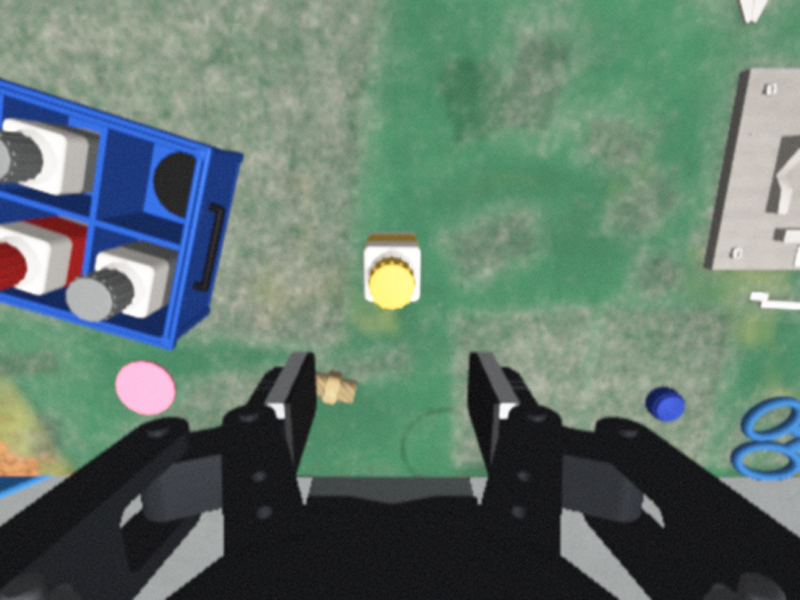

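Red stands upright in its cell at (30,255). The yellow bottle is square to the tool, its cap at (392,284).

```bash
python3 - <<'E'
from h import *
w=np.load('pics/w3.npz');s=dict(tcp_pos=w['p'],eef_rot=w['q'])
p=wray(392.5/1.5625-.5,284.5/1.5625-.5,.108,s,w);print(p)
go([p[0],p[1],.079],0)
E
```

```text
[ 0.48829673 -0.00225187  0.108     ]
shift [0.0014, 0.0008, 0.1479] turn [-0.1, -0.0, 0.1]
```

```bash
python3 -m jog '[[[0.0014,0,0.03],[0,0,0]],[[0.0014,0,0.08],[0,0,0]],[[0.0014,0,0.12],[0,0,0]],[[0.0014,0,0.14],[0,0,0]],[[0.0014,0,0.148],[0,0,0]],[[0.0014,0,0.148],[0,0,0]]]'
python3 -m jog '[[[0,0,0],[0,0,0]],[[0,0,0],[0,0,0]],[[0,0,0],[0,0,0]],[[0,0,0],[0,0,0]],[[0,0,0],[0,0,0]],[[0,0,0],[0,0,0]]]' 1
python3 -m jog '[[[0,0,-0.02],[0,0,0]],[[0,0,-0.06],[0,0,0]],[[0,0,-0.12],[0,0,0]],[[0,0,-0.17],[0,0,0]],[[0,0,-0.17],[0,0,0]]]'
python3 - <<'E'
from h import *
go([.5418,.1575,.25],-17)
E
```

```text
time: 20.02
tcp_pos: [0.4889, -0.0018, 0.0796]
eef_rot: [-0.001, 1.0, 0.001, 0.001]
wrist_force: [-0.1, -0.4, 1.0]
width: 0.0513
gripper_force: 0.0
time: 20.78
tcp_pos: [0.4898, -0.0024, 0.081]
eef_rot: [-0.001, 1.0, 0.0, 0.002]
wrist_force: [-1.0, 0.2, 6.6]
width: 0.0259
gripper_force: 58.8
time: 21.4
tcp_pos: [0.4911, -0.0028, 0.254]
eef_rot: [-0.002, 1.0, 0.0, 0.005]
wrist_force: [0.7, -0.6, -2.0]
width: 0.0262
gripper_force: 59.1
shift [0.0507, -0.1603, 0.0052] turn [-0.3, -0.6, 17.0]
```

```bash
python3 -m jog '[[[0.051,-0.16,0],[0,-0.3,17]],[[0.051,-0.16,0],[0,-0.3,17]],[[0.051,-0.16,0],[0,-0.3,17]],[[0.051,-0.16,0],[0,-0.3,17]],[[0.051,-0.16,0],[0,-0.3,17]],[[0.051,-0.16,0],[0,-0.3,17]]]'
python3 - <<'E'
from h import *
from station import ctrl
import cv2
go([.5418,.1575,.1],-17)
d=ctrl.snapshot('scene');cv2.imwrite('pics/s3.png',cv2.resize(d['img'][130:280,150:350,::-1],None,fx=4,fy=4,interpolation=cv2.INTER_CUBIC))
E
```

```text
time: 22.15
tcp_pos: [0.5392, 0.1553, 0.2498]
eef_rot: [-0.001, 0.989, -0.149, -0.002]
wrist_force: [0.3, -0.0, -0.3]
width: 0.0263
gripper_force: 59.2
shift [0.0025, -0.0028, 0.1498] turn [-0.0, 0.2, -0.1]
```

View pics/s3.png

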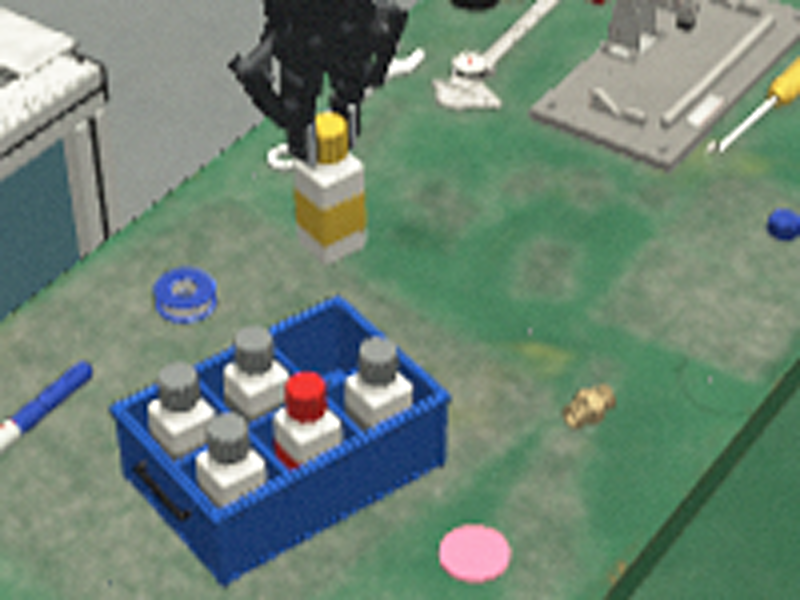

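Red stands in its cell at (305,420). Yellow hangs upright at (330,190) over the last empty cell. Lowering it now.

```bash
python3 -m jog '[[[0.0025,-0.0028,0.0],[0,0,0]],[[0.0025,-0.0028,0.03],[0,0,0]],[[0.0025,-0.0028,0.06],[0,0,0]],[[0.0025,-0.0028,0.09],[0,0,0]],[[0.0025,-0.0028,0.12],[0,0,0]],[[0.0025,-0.0028,0.14],[0,0,0]],[[0.0025,-0.0028,0.15],[0,0,0]],[[0.0025,-0.0028,0.15],[0,0,0]]]'
python3 -m jog '[[[0,0,0.003],[0,0,0]],[[0,0,0.006],[0,0,0]],[[0,0,0.009],[0,0,0]],[[0,0,0.010],[0,0,0]]]'
```

```text
time: 23.2
tcp_pos: [0.5422, 0.1592, 0.1]
eef_rot: [-0.001, 0.989, -0.148, -0.002]
wrist_force: [-0.6, -0.1, -0.6]
width: 0.0266
gripper_force: 59.2
time: 23.7
tcp_pos: [0.5422, 0.1595, 0.0901]
eef_rot: [-0.001, 0.989, -0.148, -0.002]
wrist_force: [-0.0, 0.6, -1.0]
width: 0.0264
gripper_force: 59.2
```

```bash
python3 -m jog '[[[0,0,0.001],[0,0,0]],[[0,0,0.002],[0,0,0]],[[0,0,0.003],[0,0,0]]]'
```

```text
time: 24.08
tcp_pos: [0.543, 0.1594, 0.089]
eef_rot: [-0.001, 0.989, -0.148, -0.001]
wrist_force: [-5.8, -2.4, 22.1]
width: 0.026
gripper_force: 61.7
```

```bash
python3 -m jog '[[[0,0,-0.002],[0,0,0]],[[0,0,-0.002],[0,0,0]]]'; python3 -m jog '[[[0,0,0],[0,0,0]],[[0,0,0],[0,0,0]],[[0,0,0],[0,0,0]],[[0,0,0],[0,0,0]]]' -0.2;  python3 -m jog '[[[0,0,-0.02],[0,0,0]],[[0,0,-0.06],[0,0,0]],[[0,0,-0.12],[0,0,0]],[[-0.01,0.06,-0.16],[0,0,0]],[[-0.01,0.12,-0.16],[0,0,0]],[[-0.01,0.18,-0.16],[0,0,0]],[[-0.01,0.18,-0.16],[0,0,0]]]'
python3 - <<'E'
from station import ctrl
import cv2
a=ctrl.snapshot('top')['img'];b=ctrl.snapshot('scene')['img']
f=lambda i,k:cv2.resize(i[:,:,::-1],None,fx=k,fy=k,interpolation=cv2.INTER_CUBIC)
cv2.imwrite('pics/fin.png',cv2.hconcat([f(a[140:265,130:263],3),f(b[140:265,150:283],3)]))
E
```

```text
time: 24.32
tcp_pos: [0.5423, 0.1595, 0.0893]
eef_rot: [-0.001, 0.989, -0.148, -0.001]
wrist_force: [-0.8, -0.5, -1.8]
width: 0.0258
gripper_force: 59.1
time: 24.82
tcp_pos: [0.5423, 0.1594, 0.0892]
eef_rot: [-0.001, 0.989, -0.148, -0.002]
wrist_force: [-0.0, -0.3, 0.3]
width: 0.0513
gripper_force: 0.0
time: 25.7
tcp_pos: [0.479, -0.015, 0.2494]
eef_rot: [-0.001, 0.988, -0.152, -0.001]
wrist_force: [-0.3, 2.0, -0.0]
width: 0.051
gripper_force: 0.0
```

View pics/fin.png

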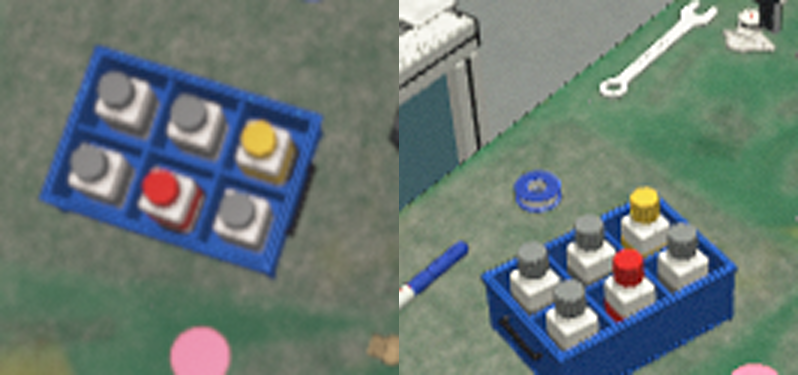

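Both bottles stand upright in their cells: yellow at (262,150) and red at (168,195) in the top view. Nothing else has moved, and the gripper is clear.

```bash
python3 -c "
from station import ctrl
print(ctrl.sign_off())"
```

```text
the job is handed in; nothing more can be done
None
```

The red-capped and yellow-capped bottles now stand upright in the crate's two empty cells, the yellow one having first been stood on the bench and released, and the job is handed in at about 26 s of the 72 s allowed.

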